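# Filter check on the card incubator

### The job

Swing up the hinged hood of the card incubator and leave it standing open, upright or leaning beyond. Draw the slatted filter plate (the one with the wide tab) up out of its slot, leave the solid blank plate in the other slot, and present the filter to the barcode scanner: hold it upright by its tab with the label level with the scanner's window, squarely facing it, about 85 mm in front of it, touching neither scanner nor incubator. Do not push the things lying around, and finish while still holding the filter there, steadily.

Things in the scene. Friction and masses are not known exactly. Their poses are not given: they have to be found in the camera images.
- incubator: White box-shaped device, fixed, 180 (x) x 250 (y) x 90 mm high; origin at the centre of its underside, x to its rear (hinge side), y left, z up. In its top deck (z = 90 mm) are two slots 13 (x) x 83 (y) mm, 65 mm deep, centred at x = -20, y = +56 and -56 mm; one holds the filter, the other the blank: which is which varies. A grey hood covers the deck.
- hood (a joint): Hood angle: 0 shut, 1.57 upright, 1.9 rad at the stop (leaning back); hinge at the deck's rear edge. Hinge friction (0.22 N m) holds it wherever left; starts up to 0.12 ajar. The hood is a grey shell open beneath, 160 (hinge to front) x 236 x 50 mm high, 4 mm thick, 0.2 kg; when shut its front and side walls reach down to the deck and it hides both plates.
- hood_hinge (a point): Middle of the hinge axis, at x = 80, y = 0, z = 90.5 mm in the incubator's frame. Its axes turn with the hood: y along the hinge (incubator's left), the hood extends along -x, z normal to its top. Lower edge of the hood's front wall: x = -160, z = 0 mm; its top: z = 50 mm.
- hood_handle (a point): Middle of the steel bar handle on the hood's top near its front edge: a round bar along y, 11 mm thick, 100 mm long, on two posts near its ends, its axis 35 mm off the top; 130 mm in -x and 85 mm in z from the hinge. It can be pinched from above and turns in the fingers.
- filter: Filter plate: grey frame, white slats, 10 (x) x 80 (y) x 70 mm, grip tab on top 10 x 40 (y) x 35 mm (z = 70 to 105), 0.1 to 0.17 kg; origin at the middle of its lower edge, z up to the tab. Barcode label on the middle of both faces; show either. In its slot: upright, x parallel to the incubator's x, lower edge 25 mm above the desk, frame top 5 mm and tab top 40 mm above the deck.
- filter_label (a point): Middle of the filter plate's labels, 35 mm above its lower edge, halfway through its thickness; axes as the filter.
- blank: Solid grey blank plate, 10 x 80 x 70 mm, with a narrow stub on top, 14 (y) mm wide and 20 mm high; origin and axes as the filter. Stays in its slot.
- scanner_window (a point): Middle of the dark window of the barcode scanner, 150 mm above the desk; x points back into the scanner, so it looks along -x; y to the side, z up. The head, 60 (x) x 70 (y) x 50 mm, lies behind it, on a bent stem.
- scanner: Barcode scanner on a round white foot of 90 mm diameter, fixed to the desk, 175 mm tall; origin at the centre of the foot's underside, same axes as its window, which lies 32 mm in -x and 150 mm in z.
- card_box: Bystander: blue-green box of paper cards, 104 x 74 x 75 mm tall, origin under its centre.
- calculator: Bystander: flat black desk calculator, 140 x 85 x 18 mm, origin under its centre.
- pen_cup: Bystander: square metal cup with pens, 70 x 70 mm, 145 mm tall with the pens, origin under its centre.

How it is judged:
By the outcome, as a careful person would: the job done as asked, in the order asked, and still so for the second after the job is handed in, while the arm keeps its last pose, push and grip.
It also fails if it takes over 61 s, if anything falls off the work surface, if the arm or the gripper's body presses on something with over 40 N, if the wrist force passes 120 N, or if a joint passes its speed limit or range.

### The arm

A 6-joint arm with a two-finger parallel gripper is mounted at the origin on the work surface. World frame = base frame: x ahead of the robot, y to its left, z up, the work surface at z = 0. Lengths are in m, angles in degrees, forces in N, time in s.
With the tool pointing down it reaches from about 0.35 to 0.875 m from the base axis. Payload 4.2 kg.
Tool frame: the origin (TCP) lies midway between the tips of the shut fingers; the grasp point (between the pads) lies 19 mm behind it; z points along the fingers, y is the line along which they close (so a half turn about z gives the same grasp; the last joint's range is limited). The gripper opens to 87 mm and grips with 3 to 60 N. Pads are 19 mm wide; open, the fingers measure 117 mm over their backs; the gripper's body (75 mm by 190 mm) begins 51 mm behind the grasp point.
Start: joints at [-57.892, 22.042, 0.453, 0, -68.411, -14.817], TCP at [0.186, -0.597, 0.223] pointing down, gripper open.
Joint ranges: [-179.83, 179.83], [-69.29, 118.12], [-61.27, 80.66], [-181.25, 117.63], [-171.15, -9.14], [-177.46, 177.46]. Speed limits (degrees/s): [159.86, 159.86, 180, 180, 180, 180].

### API

Orientations are given as a 3x3 rotation matrix whose columns are the frame's x, y, z axes.
In Python, from station import r, job, capture gives the robot as it stands (r), with the cameras as plain functions and the job (job).
- The arm moves only by the tool nudge_tcp, called as a command line: name --argument value ..., lists and objects as JSON in quotes. Schema: {"type":"object","properties":{"moves":{"type":"array","items":{"type":"object","properties":{"finger_gap":{"type":"number"},"tx":{"type":"number"},"ty":{"type":"number"},"tz":{"type":"number"},"ax":{"type":"number"},"ay":{"type":"number"},"az":{"type":"number"}},"additionalProperties":false,"required":["finger_gap"]},"minItems":1,"maxItems":8},"only":{"type":"string"},"quiet":{"type":"boolean"},"lines":{"type":"string"}},"required":["moves"],"additionalProperties":false}. moves is a list of rows, 1 to 8 of them, each an object with the fields finger_gap (the opening from 0.0 (shut) to 1.0 (fully open)), tx, ty, tz (the shift in normalised numbers (1 is 1 m)), ax, ay, az (a rotation vector in shares of 90 degrees (1.0 is 90 degrees)); a field left out counts as zero (the opening has to be given); each row is the pose to reach, as a shift and turn from the pose commanded when the call began, along the tool's axes at that moment; what a row does not reach only later rows make up. A row lasts 1/10 s, in which the tool goes at most 0.05 m and 8.59 degrees, less where a joint would pass 70% of its speed; a pose out of reach is approached as far as the arm can. The fingers move at their own pace and stop on an object; the grip force is fixed at half the most. Time passes only in rows, so rows that do not move let the fingers close. The tool returns the time, the measured TCP pose, the force, the opening and the grip force at its end. only (a regular expression) keeps the lines of the reply that match it, lines (a string "A,B") keeps lines A to B, and quiet returns only ok. A shift or turn number past 1, either way, is cut back to 1. Input that does not fit is refused with a message, and nothing moves.
- r.sense(): the state, without advancing time (a new reading comes with each control period).
- capture(name): name is "side" or "top" or "wrist"; returns a dict with "pixels" (480x640x3 uint8, red, green, blue), "z_map" (480x640 float32, m along the optical axis (not along the pixel's ray), 0 where there is no reading), "K" (3x3 intrinsics, pixels), "world_from_camera" (4x4, takes a point from camera to world coordinates). Camera axes: x right, y up, looking along -z (the intrinsics and any distortion apply to the point x, -y, -z); pixel columns grow to the right and rows downward; lengths in m; the calibration is good to about 2 mm. A picture is of the moment at which its call begins.
- job.finish_job(): hands the job in; it is judged then, once.
The state is a dict: "time_s": time; "joints": joint angles; "joint_velocities": joint speeds; "effort": joint torques, N m; "tcp_pos": TCP position; "ee_rot": TCP orientation; "wrist_force": force on the tool from outside, world axes, zero at the start; "moment": the same for the moment, N m; "gripper_width": opening from 0.0 (shut) to 1.0 (fully open); "gripper_force": force on a finger pad.
Only numpy, scipy, OpenCV 4.12 (cv2) and the standard library are available. Lean on these libraries where they do the work, as an engineer would, in place of code of your own. Each camera call takes 0.05 s, during which the arm holds its last target. There are 200 camera calls.

## Working session

There is one attempt and no reset: what is moved stays moved. The work goes in short steps, Python scripts to look and compute and a tool call to move; the robot and the scene stay as the last step left them, time stands still between calls to the robot, and variables do not carry over. Pictures are saved under pics/ and viewed, at most 10 in all, crops included, and the job is handed in when it is done.

```bash
ls; mkdir -p pics
```

Create h.py:
```python
import numpy as np, cv2
from station import r, job, capture
def snap(n,f=None):
    c=capture(n)
    if f: cv2.imwrite('pics/'+f,cv2.cvtColor(c['pixels'],cv2.COLOR_RGB2BGR))
    return c
def cloud(c):
    K=c['K'];z=c['z_map'];v,u=np.mgrid[:480,:640]
    p=np.stack([(u-K[0,2])/K[0,0]*z,-(v-K[1,2])/K[1,1]*z,-z],-1)
    T=c['world_from_camera'];w=p@T[:3,:3].T+T[:3,3];w[z==0]=np.nan
    return w
```

Run:
```python
from h import *
a=snap('top','top.png');b=snap('side','side.png');np.savez('s.npz',t=cloud(a),tp=a['pixels'],s=cloud(b),sp=b['pixels'])
s=r.sense();print(s)
for c in(a,b):print(c['K'],c['world_from_camera'].round(3))
im=np.hstack([cv2.imread('pics/top.png'),cv2.imread('pics/side.png')])
```

```text
pics
station.py
{'time_s': 0.1, 'joints': array([-5.78907764e+01,  2.20872081e+01,  3.87737404e-01, -2.37364560e-02,
       -6.84113645e+01, -1.48169917e+01]), 'joint_velocities': array([ 0.02771257, -0.14498179,  0.17575774,  0.10906023, -0.04610576,
       -0.10143068]), 'effort': array([-1.23104346e-03, -3.91689456e+01,  1.87933034e+01,  4.23185840e+00,
        1.34641113e-02, -6.88245109e-05]), 'tcp_pos': array([ 0.18563363, -0.59623618,  0.22156498]), 'ee_rot': array([[-9.54846474e-01, -2.97098836e-01, -7.01912421e-04],
       [-2.97099640e-01,  9.54844703e-01,  1.84327060e-03],
       [ 1.22583808e-04,  1.96857836e-03, -9.99998055e-01]]), 'wrist_force': array([ 0.81595796, -0.41419497,  0.24893866]), 'moment': array([ 0.04583794, -0.01490125, -0.03208466]), 'gripper_force': 0.0, 'gripper_width': 1.0012704245238306}
[[436.20811797   0.         315.63548491]
 [  0.         436.20811797 239.83005132]
 [  0.           0.           1.        ]] [[-0.021  0.993 -0.113  0.435]
 [-1.    -0.022 -0.01   0.049]
 [-0.013  0.112  0.994  1.049]
 [ 0.     0.     0.     1.   ]]
[[436.17720924   0.         315.22118346]
 [  0.         436.17720924 240.96127418]
 [  0.           0.           1.        ]] [[ 0.894 -0.377  0.243  0.827]
 [ 0.448  0.743 -0.497 -0.534]
 [ 0.007  0.553  0.833  1.094]
 [ 0.     0.     0.     1.   ]]
```

View pics/top.png

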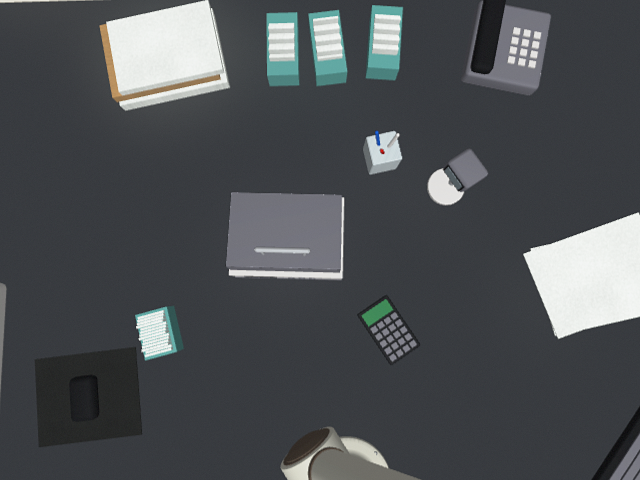

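View pics/side.png

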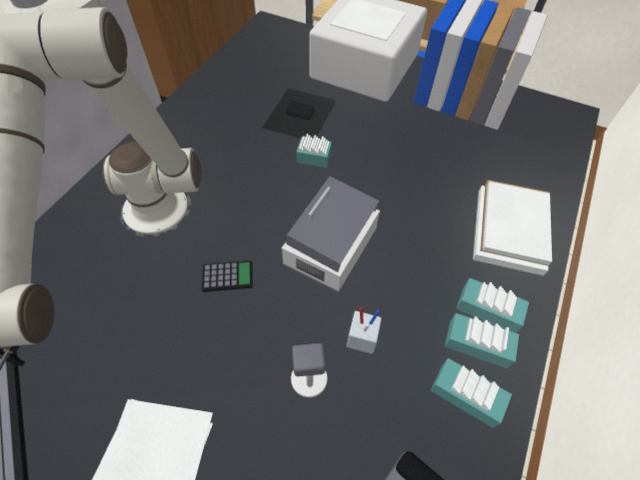

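Top view: incubator at about (285,235) with its handle along image x at (282,250), card box (158,333), calculator (388,330), pen cup (382,155), scanner head (467,168) over its foot (446,187). In the side view the head is at (308,358) and the handle at (320,200).

Create m.py:
```python
from h import *
d=np.load('s.npz')
def rect(p,n):
    q=p[:,:2].astype(np.float32);rr=cv2.minAreaRect(q);print(n,len(p),np.round(rr[0],4),np.round(rr[1],4),round(rr[2],2),'z',np.nanpercentile(p[:,2],[5,50,95]).round(4));print(cv2.boxPoints(rr).round(4).tolist())
for k in 'ts':
    P=d[k];I=d[k+'p'].astype(int)
    x,y,z=P[...,0],P[...,1],P[...,2]
    inc=(abs(y-.12)<.2)&(abs(x-.45)<.2)
    rect(P[inc&(z>.165)&(z<.3)],k+' handle')
    rect(P[inc&(z>.125)&(z<.158)],k+' hoodtop')
    rect(P[inc&(z>.03)&(z<.2)],k+' inc')
    sc=(abs(x-.56)<.12)&(abs(y+.26)<.12)
    rect(P[sc&(z>.168)&(z<.19)],k+' head')
    white=(I.min(-1)>170)
    rect(P[sc&white&(z>.005)&(z<.05)],k+' foot')
    for n,(a,b,zz) in dict(cup=(.61,-.09,.02),calc=(.24,-.1,.01),box=(.25,.4,.03)).items():
        m=(abs(x-a)<.09)&(abs(y-b)<.09)&(z>zz);
        if m.sum()>5: rect(P[m],k+n)
```

```bash
python3 m.py
```

```text
t handle 308 [0.5147 0.1263] [0.1093 0.0116] 86.68 z [0.1891 0.193  0.1958]
[[0.5056999921798706, 0.07199999690055847], [0.517300009727478, 0.0714000016450882], [0.5236999988555908, 0.18050000071525574], [0.5120999813079834, 0.18119999766349792]]
t hoodtop 8186 [0.559  0.1239] [0.2362 0.1633] 87.19 z [0.1404 0.1483 0.1563]
[[0.4717000126838684, 0.00989999994635582], [0.6348000168800354, 0.0019000000320374966], [0.646399974822998, 0.2378000020980835], [0.4832000136375427, 0.24580000340938568]]
t inc 9652 [0.5517 0.1235] [0.2522 0.1803] 88.47 z [0.09   0.1478 0.1578]
[[0.45820000767707825, -0.00019999999494757503], [0.6384999752044678, -0.004999999888241291], [0.6452000141143799, 0.24709999561309814], [0.4648999869823456, 0.25189998745918274]]
t head 532 [ 0.658  -0.2596] [0.0435 0.0731] 0.51 z [0.1693 0.1743 0.1769]
[[0.6359000205993652, -0.2232999950647354], [0.6366000175476074, -0.2964000105857849], [0.6801000237464905, -0.29600000381469727], [0.6794000267982483, -0.22290000319480896]]
t foot 512 [ 0.6556 -0.254 ] [0.084  0.0464] 88.85 z [0.0101 0.0137 0.0167]
[[0.6315000057220459, 
[... 2187 characters left out ...]
 [0.0245 0.0574 0.0899]
[[0.5224000215530396, -0.005799999926239252], [0.6406999826431274, -0.005900000222027302], [0.6406999826431274, -9.999999747378752e-05], [0.5224000215530396, 9.999999747378752e-05]]
scalc 10427 [ 0.2399 -0.1   ] [0.1798 0.18  ] 0.03 z [0.3026 0.6837 0.7337]
[[0.15000000596046448, -0.009999999776482582], [0.1500999927520752, -0.1899999976158142], [0.32989999651908875, -0.1898999959230423], [0.329800009727478, -0.00989999994635582]]
sbox 254 [0.3169 0.417 ] [0.0489 0.0758] 6.67 z [0.0352 0.0582 0.0745]
[[0.2881999909877777, 0.45179998874664307], [0.296999990940094, 0.3765999972820282], [0.34549999237060547, 0.3822000026702881], [0.3366999924182892, 0.45750001072883606]]
```

Create m2.py:
```python
from m import *
print('=====')
for k in 'ts':
    P=d[k];I=d[k+'p'].astype(int);x,y,z=P[...,0],P[...,1],P[...,2];dark=I.max(-1)<140
    sc=(abs(x-.72)<.16)&(abs(y+.27)<.16)
    h=sc&(z>.171)&(z<.185);rect(P[h],k+' head')
    f=sc&(I.min(-1)>150)&(z>.004)&(z<.03);q=P[f][:,:2]
    print('foot',len(q),q.mean(0),q.min(0),q.max(0))
    cp=(abs(x-.74)<.11)&(abs(y+.09)<.09);rect(P[cp&(z>.08)],k+' cup')
    rect(P[(abs(x-.27)<.12)&(abs(y+.13)<.11)&(z>.012)&(z<.025)],k+' calc')
    rect(P[(abs(x-.32)<.12)&(abs(y-.42)<.11)&(z>.03)&(z<.1)],k+' box')
    hm=(abs(y-.124)<.105)&(x>.54)&(x<.63)&(z>.12)&(z<.17);A=np.c_[P[hm][:,:2],np.ones(hm.sum())]
    print('hood plane',np.linalg.lstsq(A,P[hm][:,2],rcond=None)[0])
    # white deck top
    dk=(abs(x-.55)<.13)&(abs(y-.124)<.16)&(I.min(-1)>150)&(z>.08)&(z<.096);rect(P[dk],k+' deck')
```

```bash
python3 m2.py | sed '1,/=====/d'
```

```text
t head 845 [ 0.6764 -0.2562] [0.0677 0.0589] 32.48 z [0.1717 0.1744 0.177 ]
[[0.632099986076355, -0.24950000643730164], [0.6636999845504761, -0.29919999837875366], [0.72079998254776, -0.262800008058548], [0.6891999840736389, -0.21320000290870667]]
foot 792 [ 0.67117025 -0.24440754] [ 0.63242802 -0.29615311] [ 0.72543427 -0.11004996]
t cup 927 [ 0.7224 -0.0568] [0.0869 0.1958] 35.13 z [0.0816 0.0849 0.1335]
[[0.6305000185966492, -0.0017999999690800905], [0.7432000041007996, -0.16189999878406525], [0.8141999840736389, -0.11190000176429749], [0.7016000151634216, 0.04820000007748604]]
t calc 1852 [ 0.3386 -0.1049] [0.1389 0.0848] 32.34 z [0.0126 0.0158 0.0201]
[[0.2572999894618988, -0.10620000213384628], [0.3025999963283539, -0.17790000140666962], [0.41990000009536743, -0.10360000282526016], [0.37459999322891235, -0.03200000151991844]]
t box 1677 [0.3453 0.4257] [0.104 0.077] 14.05 z [0.0414 0.0559 0.075 ]
[[0.2854999899864197, 0.4505000114440918], [0.3041999936103821, 0.3758000135421753], [0.4050000011920929, 0.4009999930858612], [0.3862999975681305, 0.4756999909877777]]
hood plane [-0.
[... 979 characters left out ...]
.10419999808073044], [0.3041999936103821, -0.17720000445842743], [0.42089998722076416, -0.10409999638795853], [0.3752000033855438, -0.031099999323487282]]
s box 685 [0.348  0.4256] [0.1047 0.079 ] 14.5 z [0.0352 0.0566 0.0741]
[[0.2874999940395355, 0.4507000148296356], [0.30720001459121704, 0.3743000030517578], [0.40860000252723694, 0.40049999952316284], [0.3887999951839447, 0.47699999809265137]]
hood plane [-0.10661941  0.0051013   0.20805264]
s deck 729 [0.5564 0.1239] [0.2514 0.181 ] 87.28 z [0.0852 0.0899 0.0931]
[[0.46000000834465027, 0.0026000000070780516], [0.6407999992370605, -0.006000000052154064], [0.6528000235557556, 0.2451000064611435], [0.47189998626708984, 0.25369998812675476]]
```

Run:
```python
from h import *
a=cv2.imread('pics/top.png')[135:215,415:505];b=cv2.imread('pics/side.png')[330:405,270:355]
cv2.imwrite('pics/z.png',np.hstack([cv2.resize(a,(400,400),interpolation=2),cv2.resize(b,(400,400),interpolation=2)]))
```

```text
(no output)
```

View pics/z.png

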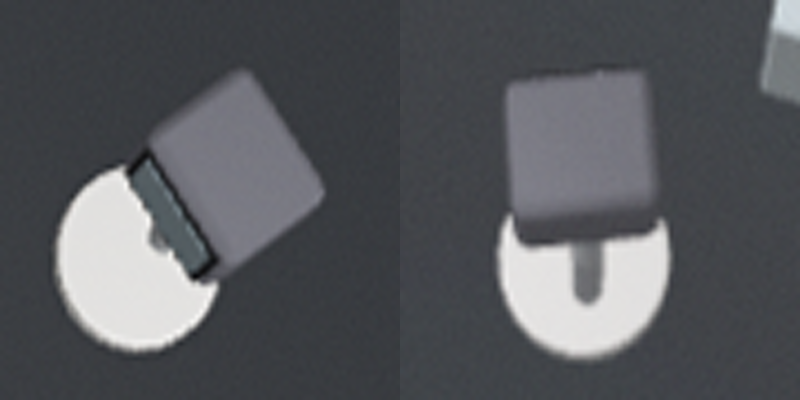

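The window is the dark strip on the lower-left face of the head ((130,160)–(215,275) in the left crop). It faces world (-.53,+.85), and the 70 mm edge I measured agrees with this.

Add to h.py:
```python
from scipy.spatial.transform import Rotation as Ro
def down(yaw,tilt=0):  # tool-y at world yaw, z down
    y=np.radians(yaw);Y=np.array([np.cos(y),np.sin(y),0]);Z=np.array([0,0,-1.]);
    return np.c_[np.cross(Y,Z),Y,Z]
def delta(pos,yaw):
    s=r.sense();R=s['ee_rot'];d=R.T@(np.array(pos)-s['tcp_pos']);w=Ro.from_matrix(R.T@down(yaw)).as_rotvec(degrees=True)
    print('t',round(s['time_s'],2),'tcp',s['tcp_pos'].round(4),'d',d.round(4),'rot',w.round(2),'F',s['wrist_force'].round(1),'w',round(s['gripper_width'],3))
```

```bash
python3 -c "
from h import *
delta([.5157,.126,.28],177.1)"
```

```text
t 0.1 tcp [ 0.1856 -0.5962  0.2216] d [-0.5297  0.5917 -0.0573] rot [ 1.000e-01  6.000e-02 -6.982e+01] F [ 0.8 -0.4  0.2] w 1.001
```

The rows are not in the units I measure in: turns go in shares of 90 degrees. I convert before sending: -38 degrees is -0.4222.

nudge_tcp --moves '[{"finger_gap": 0.6, "tx": -0.02, "ty": 0.02, "tz": -0.02, "az": -0.0333}, {"finger_gap": 0.6, "tx": -0.05, "ty": 0.055, "tz": -0.04, "az": -0.0889}, {"finger_gap": 0.6, "tx": -0.08, "ty": 0.09, "tz": -0.057, "az": -0.1444}, {"finger_gap": 0.6, "tx": -0.11, "ty": 0.125, "tz": -0.057, "az": -0.2}, {"finger_gap": 0.6, "tx": -0.145, "ty": 0.16, "tz": -0.057, "az": -0.2556}, {"finger_gap": 0.6, "tx": -0.18, "ty": 0.195, "tz": -0.057, "az": -0.3111}, {"finger_gap": 0.6, "tx": -0.215, "ty": 0.23, "tz": -0.057, "az": -0.3667}, {"finger_gap": 0.6, "tx": -0.25, "ty": 0.265, "tz": -0.057, "az": -0.4222}]'

```text
time_s: 0.9
tcp_pos: [0.3459, -0.2675, 0.2794]
ee_rot: [[-0.567, -0.824, 0.0], [-0.824, 0.567, 0.0], [-0.0, 0.0, -1.0]]
wrist_force: [1.0, -0.6, 0.6]
gripper_width: 0.605
gripper_force: 0.0
```

nudge_tcp --moves '[{"finger_gap": 0.6, "tx": -0.035, "ty": 0.035, "az": -0.0556}, {"finger_gap": 0.6, "tx": -0.07, "ty": 0.07, "az": -0.1111}, {"finger_gap": 0.6, "tx": -0.105, "ty": 0.11, "az": -0.1667}, {"finger_gap": 0.6, "tx": -0.14, "ty": 0.15, "az": -0.2222}, {"finger_gap": 0.6, "tx": -0.175, "ty": 0.19, "az": -0.2778}, {"finger_gap": 0.6, "tx": -0.21, "ty": 0.23, "az": -0.3111}, {"finger_gap": 0.6, "tx": -0.235, "ty": 0.26, "az": -0.3333}, {"finger_gap": 0.6, "tx": -0.25, "ty": 0.28, "az": -0.3444}]'

```text
time_s: 1.7
tcp_pos: [0.2565, 0.0978, 0.2797]
ee_rot: [[-0.059, -0.998, 0.001], [-0.998, 0.059, 0.002], [-0.002, -0.001, -1.0]]
wrist_force: [0.6, -0.6, -0.1]
gripper_width: 0.597
gripper_force: 0.0
```

```bash
python3 -c "
from h import *
delta([.5157,.126,.28],177.1)"
```

```text
t 1.7 tcp [0.2565 0.0978 0.2797] d [-0.0434 -0.2571 -0.    ] rot [-0.04  0.11 -0.49] F [ 0.6 -0.6 -0.1] w 0.597
```

In the tool's units: -0.5 degrees is -0.0056.

nudge_tcp --moves '[{"finger_gap": 0.6, "tx": -0.006, "ty": -0.03}, {"finger_gap": 0.6, "tx": -0.013, "ty": -0.07}, {"finger_gap": 0.6, "tx": -0.02, "ty": -0.115}, {"finger_gap": 0.6, "tx": -0.027, "ty": -0.16}, {"finger_gap": 0.6, "tx": -0.033, "ty": -0.2}, {"finger_gap": 0.6, "tx": -0.04, "ty": -0.235, "az": -0.0056}, {"finger_gap": 0.6, "tx": -0.0434, "ty": -0.257, "az": -0.0056}, {"finger_gap": 0.6, "tx": -0.0434, "ty": -0.257, "az": -0.0056}]'

```text
time_s: 2.5
tcp_pos: [0.5191, 0.1223, 0.2777]
ee_rot: [[-0.058, -0.998, -0.002], [-0.998, 0.058, -0.001], [0.002, 0.002, -1.0]]
wrist_force: [-0.6, -0.3, -0.4]
gripper_width: 0.599
gripper_force: 0.0
```

Run:
```python
from h import *
delta([.5157,.126,.1705],177.1)
c=snap('wrist','w1.png');P=cloud(c);z=P[...,2]
m=(z>.175)&(z<.2)&(abs(P[...,1]-.126)<.08)&(abs(P[...,0]-.516)<.05)
q=P[m];print(m.sum(),q.mean(0),cv2.minAreaRect(q[:,:2].astype(np.float32)) if m.sum() else 0)
```

```text
t 2.5 tcp [0.5191 0.1223 0.2777] d [-0.0036  0.0034  0.1072] rot [ 0.13 -0.09 -0.4 ] F [-0.6 -0.3 -0.4] w 0.599
2402 [0.51554204 0.11782273 0.19289503] ((0.5157844424247742, 0.12065665423870087), (0.10198794305324554, 0.01068109180778265), 87.17554473876953)
```

View pics/w1.png

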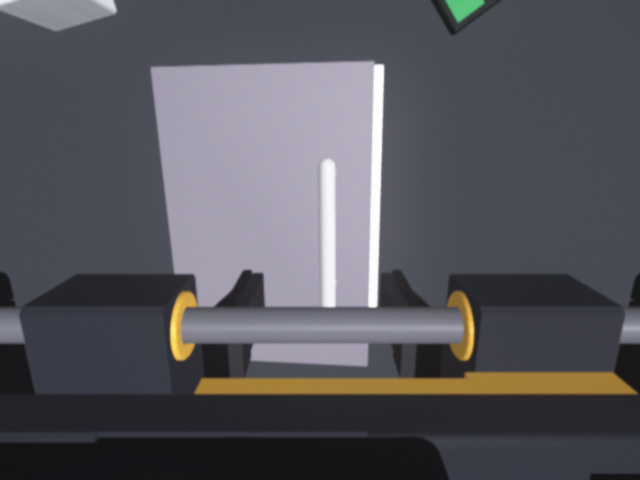

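The wrist view shows the bar at column 327, midway between the fingers. Its measured position (x .5157, top z ~.194) agrees with the other two views, so I'll descend and pinch.

nudge_tcp --moves '[{"finger_gap": 0.6, "tx": -0.002, "ty": 0.001, "tz": 0.03}, {"finger_gap": 0.6, "tx": -0.004, "ty": 0.003, "tz": 0.065}, {"finger_gap": 0.6, "tx": -0.004, "ty": 0.003, "tz": 0.095}, {"finger_gap": 0.6, "tx": -0.004, "ty": 0.003, "tz": 0.107}, {"finger_gap": 0.6, "tx": -0.004, "ty": 0.003, "tz": 0.107}, {"finger_gap": 0.0, "tx": -0.004, "ty": 0.003, "tz": 0.107}, {"finger_gap": 0.0, "tx": -0.004, "ty": 0.003, "tz": 0.107}, {"finger_gap": 0.0, "tx": -0.004, "ty": 0.003, "tz": 0.107}]'

```text
time_s: 3.35
tcp_pos: [0.5151, 0.1268, 0.1741]
ee_rot: [[-0.056, -0.998, 0.003], [-0.998, 0.056, 0.001], [-0.002, -0.003, -1.0]]
wrist_force: [0.1, -1.4, -0.9]
gripper_width: 0.41
gripper_force: 0.0
```

nudge_tcp --moves '[{"finger_gap": 0.0}, {"finger_gap": 0.0}, {"finger_gap": 0.0}]'

```text
time_s: 3.65
tcp_pos: [0.5147, 0.1265, 0.1728]
ee_rot: [[-0.056, -0.998, 0.001], [-0.998, 0.056, 0.0], [-0.0, -0.001, -1.0]]
wrist_force: [2.5, -0.8, -1.0]
gripper_width: 0.142
gripper_force: 1.0
```

Run:
```python
from h import *
s=r.sense();R=s['ee_rot']
g=s['tcp_pos']+[0,0,.019]
H=np.array([.6355,.1198,.0905]);X=np.array([.99885,-.048,0])
u0=(H-g)@X;w0=g[2]-.0905;rho=np.hypot(u0,w0);a0=np.degrees(np.arctan2(w0,u0));print(s['tcp_pos'],u0,w0,rho,a0,a0-33.2)
rho=.1553
for th in range(6,104,6):
    a=np.radians(th+33.2);p=H-X*rho*np.cos(a)+[0,0,rho*np.sin(a)];b=np.radians(6.1+33.2)
    p0=H-X*rho*np.cos(b)+[0,0,rho*np.sin(b)]
    print(th,(R.T@(p-p0)).round(4))
```

```text
[0.514697   0.1264695  0.17277591] 0.12098421710949675 0.10127590513922272 0.15777829302970256 39.93270581306961 6.732705813069607
6 [0.     0.0002 0.0002]
12 [-0.0001 -0.0108 -0.0118]
18 [-0.0002 -0.0229 -0.0226]
24 [-0.0003 -0.0361 -0.0321]
30 [-0.0004 -0.0502 -0.0402]
36 [-0.0005 -0.0651 -0.0468]
42 [-0.0007 -0.0805 -0.0517]
48 [-0.0008 -0.0965 -0.055 ]
54 [-0.0009 -0.1126 -0.0567]
60 [-0.001  -0.1289 -0.0566]
66 [-0.0012 -0.145  -0.0548]
72 [-0.0013 -0.1609 -0.0514]
78 [-0.0014 -0.1764 -0.0463]
84 [-0.0015 -0.1912 -0.0396]
90 [-0.0016 -0.2052 -0.0314]
96 [-0.0017 -0.2183 -0.0218]
102 [-0.0018 -0.2304 -0.0109]
```

nudge_tcp --moves '[{"finger_gap": 0}, {"finger_gap": 0, "ty": -0.005, "tz": -0.006}, {"finger_gap": 0, "ty": -0.011, "tz": -0.012}, {"finger_gap": 0, "ty": -0.017, "tz": -0.017}, {"finger_gap": 0, "ty": -0.023, "tz": -0.0225}, {"finger_gap": 0, "ty": -0.0295, "tz": -0.0275}, {"finger_gap": 0, "ty": -0.036, "tz": -0.032}, {"finger_gap": 0, "ty": -0.036, "tz": -0.032}]'

```text
time_s: 4.45
tcp_pos: [0.5502, 0.1247, 0.2066]
ee_rot: [[-0.056, -0.998, -0.001], [-0.998, 0.056, 0.0], [-0.0, 0.001, -1.0]]
wrist_force: [-5.3, 2.2, 6.4]
gripper_width: 0.115
gripper_force: 30.0
```

nudge_tcp --moves '[{"finger_gap": 0, "ty": -0.007, "tz": -0.0043}, {"finger_gap": 0, "ty": -0.014, "tz": -0.008}, {"finger_gap": 0, "tx": -0.0002, "ty": -0.029, "tz": -0.0147}, {"finger_gap": 0, "tx": -0.0004, "ty": -0.0445, "tz": -0.0197}, {"finger_gap": 0, "tx": -0.0005, "ty": -0.0605, "tz": -0.023}, {"finger_gap": 0, "tx": -0.0006, "ty": -0.0766, "tz": -0.0247}, {"finger_gap": 0, "tx": -0.0008, "ty": -0.093, "tz": -0.0246}, {"finger_gap": 0, "tx": -0.0009, "ty": -0.109, "tz": -0.0228}]'

```text
time_s: 5.25
tcp_pos: [0.6596, 0.1187, 0.229]
ee_rot: [[-0.056, -0.998, -0.001], [-0.998, 0.056, -0.001], [0.001, 0.001, -1.0]]
wrist_force: [-3.4, 0.9, 1.3]
gripper_width: 0.114
gripper_force: 30.0
```

nudge_tcp --moves '[{"finger_gap": 0, "tx": -0.0001, "ty": -0.016, "tz": 0.0034}, {"finger_gap": 0, "tx": -0.0002, "ty": -0.0314, "tz": 0.0085}, {"finger_gap": 0, "tx": -0.0003, "ty": -0.0462, "tz": 0.0152}, {"finger_gap": 0, "tx": -0.0004, "ty": -0.0602, "tz": 0.0234}, {"finger_gap": 0, "tx": -0.0005, "ty": -0.0733, "tz": 0.033}, {"finger_gap": 0, "tx": -0.0006, "ty": -0.0854, "tz": 0.0439}, {"finger_gap": 0, "tx": -0.0006, "ty": -0.0854, "tz": 0.0439}]'

```text
time_s: 5.95
tcp_pos: [0.747, 0.1141, 0.1818]
ee_rot: [[-0.057, -0.998, 0.002], [-0.998, 0.057, -0.001], [0.001, -0.002, -1.0]]
wrist_force: [2.7, -1.8, 0.8]
gripper_width: 0.11
gripper_force: 30.0
```

nudge_tcp --moves '[{"finger_gap": 0.22}, {"finger_gap": 0.22}, {"finger_gap": 0.22}, {"finger_gap": 0.22, "tz": -0.01}, {"finger_gap": 0.22, "tz": -0.03}, {"finger_gap": 0.22, "tz": -0.06}, {"finger_gap": 0.22, "tz": -0.1}, {"finger_gap": 0.22, "tz": -0.14}]'

```text
time_s: 6.75
tcp_pos: [0.7439, 0.115, 0.326]
ee_rot: [[-0.056, -0.998, 0.001], [-0.998, 0.056, -0.0], [-0.0, -0.001, -1.0]]
wrist_force: [1.1, 0.4, -0.0]
gripper_width: 0.222
gripper_force: 0.0
```

Run:
```python
from h import *
for k in('top','side'):
    c=snap(k,k+'2.png');P=cloud(c);z=P[...,2]
    m=(z>.2)&(z<.265)&(abs(P[...,1]-.12)<.15)&(abs(P[...,0]-.68)<.1);q=P[m]
    for lo in(.2,.22,.24,.25,.255):
        e=q[(q[:,2]>lo)&(q[:,2]<lo+.01)]
        if len(e):print(k,lo,len(e),np.percentile(e[:,0],[3,50,97]).round(3),np.percentile(e[:,1],[3,97]).round(3))
    m=(z>.1)&(z<.135)&(abs(P[...,1]-.125)<.12)&(abs(P[...,0]-.535)<.04);q=P[m]
    for n in(0,1):
        e=q[(q[:,1]>.125)==n];
        if len(e):print('plates','RL'[n],len(e),e.mean(0).round(4),e.min(0).round(4),e.max(0).round(4))
```

```bash
python3 -c "
import cv2,numpy as np
a=cv2.imread('pics/top2.png')[120:320,200:400];b=cv2.imread('pics/side2.png')[140:300,250:410]
cv2.imwrite('pics/z2.png',np.hstack([cv2.resize(x,(400,400)) for x in(a,b)]))"
```

```text
top 0.2 133 [0.655 0.74  0.747] [0.003 0.233]
top 0.22 18 [0.658 0.67  0.677] [0.002 0.235]
top 0.24 2023 [0.666 0.683 0.705] [0.007 0.229]
plates R 113 [0.5315 0.0687 0.1275] [0.5266 0.0496 0.1076] [0.5371 0.0881 0.1341]
plates L 40 [0.5369 0.1794 0.1122] [0.5324 0.1438 0.1004] [0.543  0.188  0.1177]
side 0.2 256 [0.667 0.743 0.752] [0.    0.162]
side 0.22 49 [0.661 0.685 0.708] [-0.001  0.003]
side 0.24 1036 [0.668 0.685 0.707] [0.005 0.22 ]
side 0.25 3 [0.668 0.676 0.677] [0.005 0.211]
plates R 104 [0.5356 0.0673 0.1217] [0.5281 0.0478 0.1   ] [0.5402 0.0902 0.1336]
plates L 33 [0.5396 0.1794 0.1109] [0.5343 0.1609 0.1007] [0.5445 0.1899 0.1196]
```

View pics/z2.png

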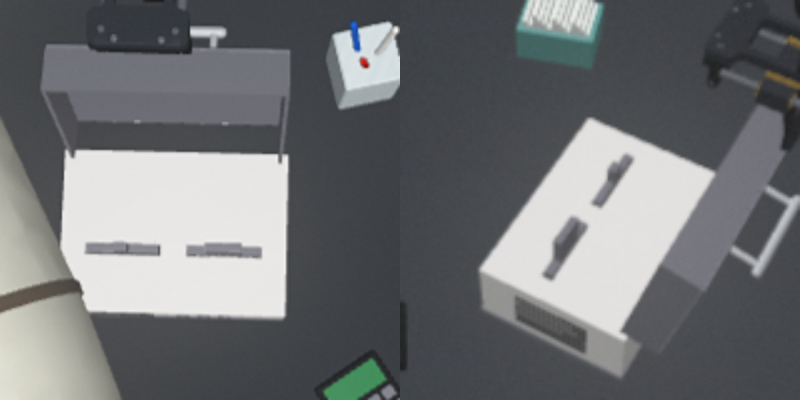

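The hood stands open at about 102°. In the left crop the right-hand plate (225,250) has the wide tab, so it is the filter; the left one has the stub. Measured tab: x≈.533, y≈.0687, top z≈.13.

```bash
python3 -c "
from h import *
delta([.533,.0687,.2],177.25)"
```

```text
t 6.85 tcp [0.7464 0.115  0.3334] d [0.0585 0.2125 0.13  ] rot [-0.88  0.19 -0.44] F [0.4 0.3 0.8] w 0.221
```

In the tool's units: -0.4 degrees is -0.0044.

nudge_tcp --moves '[{"finger_gap": 0.5, "tx": 0.005, "ty": 0.025}, {"finger_gap": 0.5, "tx": 0.015, "ty": 0.065}, {"finger_gap": 0.5, "tx": 0.03, "ty": 0.11}, {"finger_gap": 0.5, "tx": 0.042, "ty": 0.155}, {"finger_gap": 0.5, "tx": 0.053, "ty": 0.195, "tz": 0.02}, {"finger_gap": 0.5, "tx": 0.056, "ty": 0.211, "tz": 0.05, "az": -0.0044}, {"finger_gap": 0.5, "tx": 0.056, "ty": 0.211, "tz": 0.085, "az": -0.0044}, {"finger_gap": 0.5, "tx": 0.056, "ty": 0.211, "tz": 0.11, "az": -0.0044}]'

```text
time_s: 7.65
tcp_pos: [0.5291, 0.0708, 0.213]
ee_rot: [[-0.049, -0.999, 0.0], [-0.999, 0.049, 0.001], [-0.001, -0.0, -1.0]]
wrist_force: [0.3, 0.6, 0.9]
gripper_width: 0.499
gripper_force: 0.0
```

nudge_tcp --moves '[{"finger_gap": 0.5, "tz": 0.01}, {"finger_gap": 0.5, "tz": 0.01}, {"finger_gap": 0.5, "tz": 0.01}]'

```text
time_s: 7.95
tcp_pos: [0.5317, 0.0712, 0.2049]
ee_rot: [[-0.048, -0.999, 0.003], [-0.999, 0.048, 0.0], [-0.0, -0.002, -1.0]]
wrist_force: [0.3, 0.1, 0.1]
gripper_width: 0.502
gripper_force: 0.0
```

Run:
```python
from h import *
delta([.533,.0687,.1],177.25)
c=snap('wrist','w2.png');P=cloud(c);z=P[...,2]
m=(z>.12)&(z<.14)&(abs(P[...,1]-.0687)<.04)&(abs(P[...,0]-.533)<.025);q=P[m]
print(len(q));
if len(q)>20: print(q.mean(0),q.min(0),q.max(0),cv2.minAreaRect(q[:,:2].astype(np.float32)))
```

```text
t 7.95 tcp [0.5317 0.0712 0.2049] d [ 0.0025 -0.0011  0.1049] rot [-0.14  0.03 -0.03] F [0.3 0.1 0.1] w 0.502
992
[0.53354307 0.06635165 0.12968605] [0.52795088 0.04772625 0.12033727] [0.53915217 0.08764214 0.13181854] ((0.5337312817573547, 0.06763272732496262), (0.03984934464097023, 0.009715242311358452), 87.28133392333984)
```

View pics/w2.png

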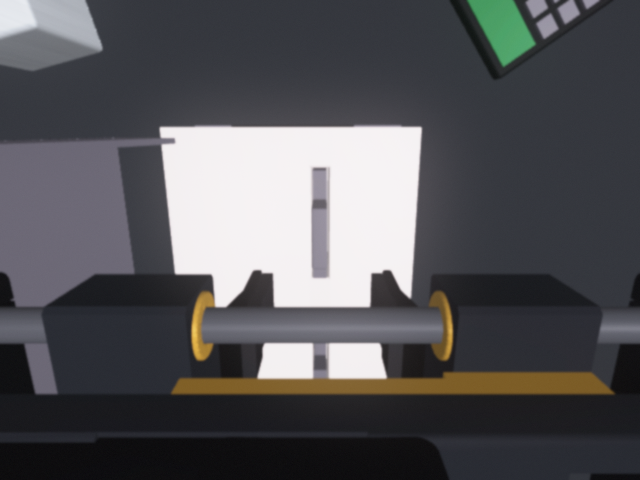

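The wrist view has the tab at column 321, centred between the fingers. It measures 39.8×9.7 mm with its top at z .130, as it should. Descending to grip.

nudge_tcp --moves '[{"finger_gap": 0.5, "tx": 0.0015, "ty": -0.0018, "tz": 0.02}, {"finger_gap": 0.5, "tx": 0.003, "ty": -0.0018, "tz": 0.05}, {"finger_gap": 0.5, "tx": 0.003, "ty": -0.0018, "tz": 0.08}, {"finger_gap": 0.5, "tx": 0.003, "ty": -0.0018, "tz": 0.097}, {"finger_gap": 0.5, "tx": 0.003, "ty": -0.0018, "tz": 0.105}, {"finger_gap": 0.5, "tx": 0.003, "ty": -0.0018, "tz": 0.105}, {"finger_gap": 0.5, "tx": 0.003, "ty": -0.0018, "tz": 0.105}]'

```text
time_s: 8.7
tcp_pos: [0.5336, 0.0682, 0.0999]
ee_rot: [[-0.049, -0.999, 0.003], [-0.999, 0.049, 0.001], [-0.001, -0.003, -1.0]]
wrist_force: [-0.1, 0.4, -0.6]
gripper_width: 0.499
gripper_force: 0.0
```

```bash
python3 -c "
from h import *
delta([.5335,.068,.1],177.25)"
```

```text
t 8.7 tcp [0.5336 0.0682 0.0999] d [ 0.0002  0.0001 -0.0001] rot [-0.15  0.05 -0.04] F [-0.1  0.4 -0.6] w 0.499
```

nudge_tcp --moves '[{"finger_gap": 0}, {"finger_gap": 0}, {"finger_gap": 0}, {"finger_gap": 0}, {"finger_gap": 0}, {"finger_gap": 0}, {"finger_gap": 0}, {"finger_gap": 0}]'

```text
time_s: 9.5
tcp_pos: [0.5324, 0.0678, 0.0986]
ee_rot: [[-0.049, -0.999, 0.0], [-0.999, 0.049, -0.0], [0.0, -0.0, -1.0]]
wrist_force: [0.1, 0.0, 0.3]
gripper_width: 0.109
gripper_force: 29.9
```

nudge_tcp --moves '[{"finger_gap": 0, "tz": -0.01}, {"finger_gap": 0, "tz": -0.025}, {"finger_gap": 0, "tz": -0.04}, {"finger_gap": 0, "tz": -0.055}, {"finger_gap": 0, "tz": -0.07}, {"finger_gap": 0, "tz": -0.085}, {"finger_gap": 0, "tz": -0.1}, {"finger_gap": 0, "tz": -0.1}]'

```text
time_s: 10.3
tcp_pos: [0.5334, 0.0682, 0.2009]
ee_rot: [[-0.049, -0.999, 0.004], [-0.999, 0.049, 0.001], [-0.002, -0.004, -1.0]]
wrist_force: [-0.4, 0.4, -1.0]
gripper_width: 0.116
gripper_force: 29.9
```

Run:
```python
from h import *
delta([.5335,.068,.2],177.25)
```

```text
t 10.3 tcp [0.5334 0.0682 0.2009] d [ 0.0002 -0.0001  0.0009] rot [-0.24  0.09 -0.04] F [-0.4  0.4 -1. ] w 0.116
```

In the tool's units: 13 degrees is 0.1444.

nudge_tcp --moves '[{"finger_gap": 0, "tx": 0.015, "tz": -0.01}, {"finger_gap": 0, "tx": 0.035, "tz": -0.01}, {"finger_gap": 0, "tx": 0.06, "tz": -0.01}, {"finger_gap": 0, "tx": 0.085, "tz": -0.01}, {"finger_gap": 0, "tx": 0.11, "tz": -0.01}, {"finger_gap": 0, "tx": 0.135, "tz": -0.01, "az": 0.0444}, {"finger_gap": 0, "tx": 0.16, "tz": -0.01, "az": 0.0889}, {"finger_gap": 0, "tx": 0.18, "tz": -0.01, "az": 0.1444}]'

```text
time_s: 11.1
tcp_pos: [0.5224, -0.1139, 0.2079]
ee_rot: [[-0.277, -0.961, -0.002], [-0.961, 0.277, -0.0], [0.001, 0.002, -1.0]]
wrist_force: [0.3, -0.2, -1.5]
gripper_width: 0.114
gripper_force: 29.9
```

nudge_tcp --moves '[{"finger_gap": 0, "tx": 0.01, "az": 0.0667}, {"finger_gap": 0, "tx": 0.015, "az": 0.1333}, {"finger_gap": 0, "tx": 0.015, "az": 0.2}, {"finger_gap": 0, "tx": 0.015, "az": 0.2667}, {"finger_gap": 0, "tx": 0.015, "az": 0.3333}, {"finger_gap": 0, "tx": 0.015, "az": 0.4}, {"finger_gap": 0, "tx": 0.015, "az": 0.4556}, {"finger_gap": 0, "tx": 0.015, "az": 0.4689}]'

```text
time_s: 11.9
tcp_pos: [0.5186, -0.127, 0.2079]
ee_rot: [[-0.849, -0.528, -0.002], [-0.528, 0.849, 0.0], [0.002, 0.001, -1.0]]
wrist_force: [-0.7, 0.2, -0.7]
gripper_width: 0.112
gripper_force: 29.9
```

nudge_tcp --moves '[{"finger_gap": 0}, {"finger_gap": 0}]'

```text
time_s: 12.1
tcp_pos: [0.5192, -0.1266, 0.2083]
ee_rot: [[-0.848, -0.531, -0.001], [-0.531, 0.848, -0.0], [0.001, 0.0, -1.0]]
wrist_force: [0.3, -0.7, -1.5]
gripper_width: 0.11
gripper_force: 29.9
```

```bash
python3 -c "
from h import *
delta([.6163,-.1592,.1895],122.05)"
```

```text
t 12.1 tcp [ 0.5192 -0.1266  0.2083] d [-0.0651 -0.0791  0.0187] rot [ 0.02 -0.03 -0.  ] F [ 0.3 -0.7 -1.5] w 0.11
```

nudge_tcp --moves '[{"finger_gap": 0, "tx": -0.006, "ty": -0.008, "tz": 0.003}, {"finger_gap": 0, "tx": -0.018, "ty": -0.022, "tz": 0.007}, {"finger_gap": 0, "tx": -0.032, "ty": -0.04, "tz": 0.011}, {"finger_gap": 0, "tx": -0.046, "ty": -0.057, "tz": 0.015}, {"finger_gap": 0, "tx": -0.057, "ty": -0.07, "tz": 0.018}, {"finger_gap": 0, "tx": -0.063, "ty": -0.077, "tz": 0.0187}, {"finger_gap": 0, "tx": -0.0651, "ty": -0.0791, "tz": 0.0187}, {"finger_gap": 0, "tx": -0.0651, "ty": -0.0791, "tz": 0.0187}]'

```text
time_s: 12.9
tcp_pos: [0.6166, -0.159, 0.1895]
ee_rot: [[-0.848, -0.53, -0.001], [-0.53, 0.848, 0.0], [0.0, 0.0, -1.0]]
wrist_force: [-0.6, 0.8, -1.5]
gripper_width: 0.115
gripper_force: 29.9
```

nudge_tcp --moves '[{"finger_gap": 0}, {"finger_gap": 0}, {"finger_gap": 0}]'

```text
time_s: 13.2
tcp_pos: [0.6162, -0.1588, 0.1903]
ee_rot: [[-0.848, -0.53, 0.001], [-0.53, 0.848, 0.0], [-0.0, -0.0, -1.0]]
wrist_force: [0.3, 0.5, -1.4]
gripper_width: 0.108
gripper_force: 29.9
```

Run:
```python
from h import *
delta([.6163,-.1592,.1895],122.05)
R=down(122.05)
for k in('top','side'):
    c=snap(k,k+'3.png');P=cloud(c);L=(P-np.array([.6163,-.1592,.150]))@R   # x along width, y normal (away from scanner), z down
    I=c['pixels'].astype(int)
    m=(abs(L[...,0])<.06)&(abs(L[...,1])<.03)&(L[...,2]>-.034)&(L[...,2]<.045);q=L[m]
    if len(q)>20: print(k,len(q),'min',np.percentile(q,2,axis=0).round(4),'max',np.percentile(q,98,axis=0).round(4),'med',np.median(q,0).round(4))
    if len(q)>20:
        A=np.c_[q[:,0],q[:,2],np.ones(len(q))];print('face y=',np.linalg.lstsq(A,q[:,1],rcond=None)[0].round(4))
a=cv2.imread('pics/top3.png')[130:290,330:490];b=cv2.imread('pics/side3.png')[230:400,220:390]
cv2.imwrite('pics/z3.png',np.hstack([cv2.resize(x,(400,400)) for x in(a,b)]))
```

```text
t 13.2 tcp [ 0.6162 -0.1588  0.1903] d [ 0.0001 -0.0003  0.0008] rot [-0.02  0.03 -0.04] F [ 0.3  0.5 -1.4] w 0.108
top 130 min [-0.0304  0.0006 -0.0205] max [0.0394 0.0079 0.0327] med [-0.0038  0.0065  0.0209]
face y= [ 0.0218 -0.0341  0.0065]
```

View pics/z3.png

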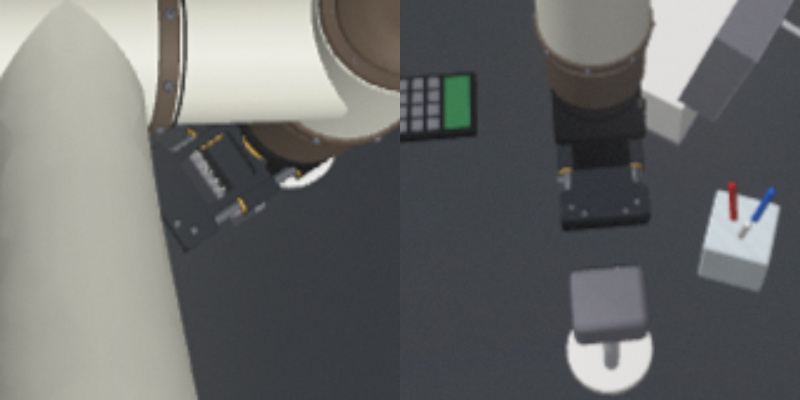

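The top view shows the filter's label-side face squarely facing the scanner. Its face is at +6.5 mm where 5 mm is expected, its tilt is under 2°, and its lower edge is where it should be. The side view shows the hood still open and the gripper clear of the scanner head (610,305) and pen cup, so I'm handing in.

nudge_tcp --moves '[{"finger_gap": 0, "tz": 0.0005}, {"finger_gap": 0, "tz": 0.0005}, {"finger_gap": 0, "tz": 0.0005}, {"finger_gap": 0, "tz": 0.0005}, {"finger_gap": 0, "tz": 0.0005}]'

```text
time_s: 13.8
tcp_pos: [0.6166, -0.159, 0.1892]
ee_rot: [[-0.848, -0.53, -0.0], [-0.53, 0.848, 0.0], [0.0, 0.0, -1.0]]
wrist_force: [-1.3, -0.8, -1.0]
gripper_width: 0.116
gripper_force: 29.9
```

```bash
python3 -c "
from h import *
print(job.finish_job())"
```

```text
the job is handed in; nothing more can be done
None
```

I handed the job in at 13.8 s with the hood open at about 102° and the filter held by its tab squarely facing the scanner window, about 85 mm in front at label height; the blank was not touched and no verdict was returned.

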